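# Torque an abutment screw on a practice bone block

## Robot

A 7-joint arm with a two-finger parallel gripper is mounted at the origin on the work surface. World frame = base frame: x ahead of the robot, y to its left, z up, the work surface at z = 0. Lengths are in m, angles in degrees, forces in N, time in s.
With the tool pointing down it reaches from about 0.425 to 0.875 m from the base axis. Payload 4.7 kg.
Tool frame: the origin (TCP) lies on the centre line of the jaws, within the pads' length; the fingertips stand env.nose_length ahead of it and the grasp point (between the pads) lies 8 mm behind it (env.nose_length is the distance from the TCP to the fingertips, in m); y points along the fingers, z is the direction in which the jaws open and shut, and the axes are right-handed (so a half turn about y gives the same grasp; the last joint's range is limited). The gripper opens to 87 mm and grips with 3 to 60 N. Pads are 19 mm wide; open, the fingers measure 117 mm over their backs; the gripper's body (75 mm by 190 mm) begins 51 mm behind the grasp point.
Start: joints at [71.282, 18.392, -4.016, 83.108, 1.295, 78.541, -3.26], TCP at [0.217, -0.613, 0.234] pointing down, gripper open.
Joint ranges: [-163.93, 163.93], [-17.29, 119.83], [-79.2, 71.16], [3.27, 140.29], [-89.18, 269.18], [5.43, 117.66], [-154.24, 154.24]. Speed limits (degrees/s): [147.25, 147.25, 180, 180, 180, 180, 180].

## Interface

Orientations are given as [roll, pitch, yaw] about the fixed x, y, z axes, in that order (R = Rz(yaw) Ry(pitch) Rx(roll)).
In Python, from cell import env, read_camera, camera_info, job, models gives the robot as it stands.
- The arm moves only by the tool move_arm, never from a script. Its argument "moves" is a list of rows, each a list of 6 numbers: the shift along the tool's x, y, z in mm, then the turn, a rotation vector about the tool's x, y, z in degrees. In form: [[x, y, z, ax, ay, az], ...]. A call has 1 to 20 rows; each row is the pose to reach, as a shift and turn from the pose commanded when the call began, along the tool's axes at that moment; what a row does not reach only later rows make up. A row lasts 1/12 s, in which the tool goes at most 41.7 mm and 7.16 degrees, less where a joint would pass 70% of its speed; a pose out of reach is approached as far as the arm can. A call with a gripper value outside its range is refused whole. "claw" is the finger opening in mm, from 0 to 87, set as the call begins (left out, the last holds). The fingers move at their own pace and stop on an object; "newtons" is the grip in N (left out, the last holds). Time passes only in rows, so rows that repeat a pose let the fingers close. It gives the time, the measured TCP pose, the force and the opening at its end, in the units of the state.
- env.get_obs(): the state, without advancing time (a new reading comes with each control period).
- read_camera(name): name is "scene" or "top"; returns (picture, depth): 384x512x3 uint8, red, green, blue; 384x512 float32, m along the optical axis (not along the pixel's ray), 0 where there is no reading.
- camera_info(name): a dict with "fx", "fy", "cx", "cy" (pixels), "R" (3x3) and "t" (3): a world point X has camera coordinates R X + t. Camera axes: x right, y down, z forward; pixel columns grow to the right and rows downward; lengths in m; the calibration is good to about 2 mm. A picture is of the moment at which its call begins. camera_info takes no time and is no camera call.
- job.sign_off(): hands the job in, once; it reports no verdict.
Trained networks look in the newest picture that a camera, given by its name, has taken for a name from the list of things; names that differ only in an ending like _2 or _b are one class to them, and where a whole thing is asked for, a point or a joint stands for the part that bears it (a point fixed in the world has none). Each returns a list of dicts, best first, with "score" (0 to 1); they miss things now and then, are a little off and sometimes report something else, mostly with a low value. They report only what shows in the picture. A call takes as long as a camera call.
- models.spot_in(target, camera): "point" ([x, y, z] in m, in world coordinates, good to about 4 mm: the middle of the surface that is visible of it).
- models.cut_out(target, camera): "mask" (384x512 bool, what is visible of it).
The state is a dict: "time_s": time; "qpos": joint angles; "joint_velocities": joint speeds; "effort": joint torques, N m; "tool_pos": TCP position; "tool_rot": TCP orientation; "force": force on the tool from outside, world axes, zero at the start; "wrist_torque": the same for the moment, N m; "grip_width": finger opening in m.
Only numpy, scipy, OpenCV 4.12 (cv2) and the standard library are available. Lean on these libraries where they do the work, as an engineer would, in place of code of your own. Each camera call takes 0.05 s, during which the arm holds its last target.

## Task

The small torque wrench already sits on the screw driver above the bone block in the vise. Push the round knob at the end of its spring arm with the fingertips, clockwise seen from above, until the pointer stands at the long mark on the scale, keep it there for about a second without overshooting the mark, then let the arm return to rest and move clear. The knob is only pushed: do not grip it or lift the wrench, and leave the other things on and beside the tray alone.

Things in the scene. Friction and masses are not known exactly. Their poses are not given: they have to be found in the camera images.
- screw_axis (a point): Point on the vertical axis of the screw and driver, which is also the pivot of the spring arm, at the arm's height (about 180 mm above the table), in the wrench's round steel head (17 mm across, 12 mm high). The wrench sits on a bone block (60 x 30 mm, cream with pink top) in a black vise on a green tray; the vise is fixed to the tray. Height and level do not change from start to start; place and direction do. The frame's x axis points along the spring arm at rest, z up.
- spring_arm (a joint): Angle of the spring arm about the vertical screw axis, rad. 0 at rest against its stop; grows clockwise seen from above. Long mark (35 N cm) at 0.28, a short mark (15 N cm) at 0.12, a short zero mark at 0, end stop at 0.40. Dark steel arm 4 mm thick, spring 1.25 N m/rad, so the knob needs about 2.7 N at the long mark; let go, the arm springs back to 0 by itself.
- press_knob: Upright round steel knob at the free end of the spring arm, 14 mm diameter, 24 mm high, 130 mm from the screw axis: the place to push, sideways and level. Origin at its centre, at the arm's height; x axis points along the spring arm outwards, z up. Below it is free air down to the tray (about 160 mm).
- pointer (a point): Middle of the part of the spring arm that passes over the scale and serves as pointer (2.4 mm wide), 98 mm from the screw axis; moves with the arm.
- long_mark (a point): Middle of the long black mark, which crosses the whole scale (26 mm long, 2.4 mm wide), 98 mm from the screw axis and 0.28 rad clockwise of the arm's rest position, given at the arm's height. The scale is a fixed bright metal arc plate 2 mm thick, 85 to 111 mm from the axis, top 3 mm below the arm's centre line, from 0.09 rad before the rest position to 0.45 rad clockwise of it; a 6 mm rigid arm runs below it.
- wrench (a joint): How far the wrench is raised off its seat on the driver, m; 0 seated. Only its weight and slight friction keep it down.
- handpiece: Steel dental handpiece lying on the tray on the robot's side, 118 mm long, 19 mm thick; origin at its underside near mid-length, x along it. Leave alone.
- dish: Small round steel dish on the tray, 68 mm across, 24 mm high; origin at the centre of its underside. Leave alone.
- bottle: Small white bottle on the tray, 42 mm diameter, 85 mm high; origin at the centre of its underside. Leave alone.
- cup: Paper cup on the table left of the tray, 76 mm across the rim, 88 mm high; origin at the centre of its underside. Leave alone.

How it is judged (in metres and radians):
On the way:
1. the fingers press the knob and keep the pointer at the long mark (0.25 to 0.31 rad, i.e. within 3 mm) for half a second (value of joint spring_arm between 0.25 and 0.31 rad and contact force between the fingers and press_knob above 0.8 N), for 0.5 s.
At the end, for the whole second after the job is handed in: The spring arm is back at rest (below 0.03 rad), the wrench seated on the driver (raised less than 2 mm), and handpiece, dish, bottle and cup within 20 mm of where they were (value of joint spring_arm below 0.03 rad and value of joint wrench below 0.002 m and distance of each of handpiece, dish, bottle, cup from where it was at the start of the episode below 0.02 m); the robot touches nothing.
It fails at once if the screw is over-tightened: the pointer goes well past the long mark (beyond 0.33 rad) (value of joint spring_arm above 0.33 rad).
It fails at once if the wrench is lifted off its seat (more than 4 mm) (value of joint wrench above 0.004 m).
It fails at once if the knob is gripped or jammed (more than 12 N on it) (contact force between the fingers and press_knob above 12 N).
It fails at once if a bystander is moved more than 20 mm (distance of any of handpiece, dish, bottle, cup from where it was at the start of the episode above 0.02 m).
It also fails if it takes over 42 s, if anything falls off the work surface, if the arm or the gripper's body presses on something with over 40 N, if the wrist force passes 120 N, or if a joint passes its speed limit or range.

## Working session

There is one attempt and no reset: what is moved stays moved. The work goes in short steps, Python scripts to look and compute and a tool call to move; the robot and the scene stay as the last step left them, time stands still between calls to the robot, and variables do not carry over. Pictures are saved under pics/ and viewed, and the job is handed in when it is done.

Besides the shell and the picture viewer there is one more tool, called after "Call:" as name([rows], argument=value, ...), one row to a line, values as JSON. move_arm: Moves the arm, as the interface text tells. Its arguments: {"type":"object","properties":{"moves":{"type":"array","items":{"type":"array","items":{"type":"number"}}},"claw":{"type":"number"},"newtons":{"type":"number"}},"required":["moves"]}

```bash
mkdir -p pics
python3 - <<'E'
from cell import env, read_camera, camera_info, job, models
import cv2,numpy as np
for n in("scene","top"):
    p,d=read_camera(n); cv2.imwrite(f"pics/{n}0.png",p[:,:,::-1]); np.save(f"{n}_d.npy",d)
    ci=camera_info(n); print(n,ci["fx"],ci["cx"],ci["cy"],np.round(ci["R"],3).tolist(),np.round(ci["t"],3))
for t in("press_knob","screw_axis","pointer","long_mark"):
    for c in("scene","top"):
        r=models.spot_in(t,c); print(t,c,[(np.round(x["point"],4).tolist(),round(x["score"],2)) for x in r[:3]])
print(env.get_obs(),env.nose_length)
E
```

```text
scene 387.7721445836903 257.5434079833539 186.90044791811036 [[0.196, 0.98, -0.011], [0.524, -0.115, -0.844], [-0.829, 0.16, -0.537]] [-0.178 -0.169  1.464]
top 405.5669278314427 248.1717914254381 198.2723135693018 [[-0.001, -1.0, -0.008], [-0.989, 0.002, -0.145], [0.145, 0.008, -0.989]] [0.043 0.549 0.949]
press_knob scene [([0.606, 0.139, 0.1861], 0.63)]
press_knob top []
screw_axis scene [([0.5973, 0.0921, 0.1727], 0.88)]
screw_axis top [([0.5991, 0.0942, 0.182], 0.82)]
pointer scene []
pointer top [([0.5918, 0.0921, 0.1821], 0.69)]
long_mark scene [([0.6008, 0.0889, 0.1803], 0.86)]
long_mark top [([0.5964, 0.0961, 0.1746], 0.89)]
{'time_s': 0.5, 'qpos': array([71.28189008, 18.39508258, -4.01702719, 83.10987034,  1.29520627,
       78.54099729, -3.26117436]), 'joint_velocities': array([ 0.05503721, -0.02281224,  0.01542972,  0.04246395, -0.01886283,
        0.06812393, -0.00164612]), 'effort': array([-2.35856523e-04, -4.90607643e+01, -4.02614241e-01, -3.12464118e+01,
       -6.36760751e-02,  3.45866207e-02,  6.71794396e-05]), 'tool_pos': array([ 0.21723272, -0.61262495,  0.23353047]), 'tool_rot': array([-9.00007976e+01, -2.72177761e-03, -1.60473296e+02]), 'force': array([ 0.64722573, -1.09008686, -0.2246285 ]), 'wrist_torque': array([ 0.0143747 , -0.00945147,  0.01477594]), 'grip_width': 0.08733843983499869} 0.011
```

Run:
```python
import cv2
for n in("scene","top"):
    p=cv2.imread(f"pics/{n}0.png"); cv2.imwrite(f"pics/{n}0b.png",cv2.resize(p,(800,600),interpolation=cv2.INTER_CUBIC))
```

```text
(no output)
```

View pics/scene0b.png

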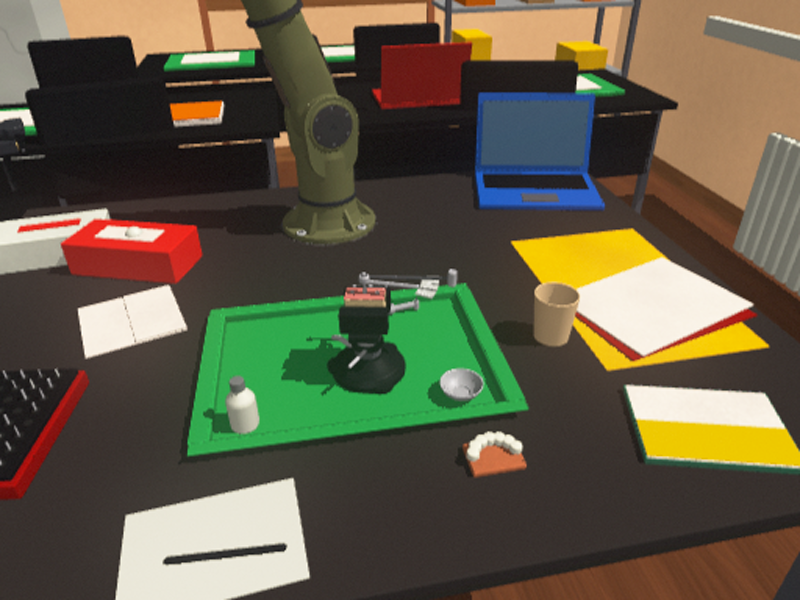

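View pics/top0b.png

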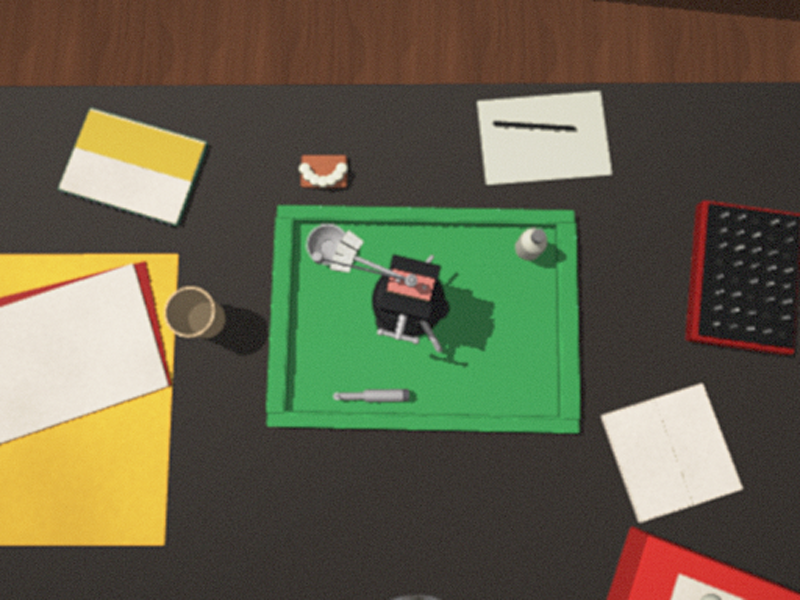

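```bash
cat > h.py <<'E'
from cell import env, read_camera, camera_info, job, models
import cv2,numpy as np
def proj(c,X):
    i=camera_info(c);q=np.array(i["R"])@np.array(X)+np.array(i["t"]);return i["fx"]*q[0]/q[2]+i["cx"],i["fy"]*q[1]/q[2]+i["cy"]
def ray(c,u,v,z):
    i=camera_info(c);R=np.array(i["R"]);t=np.array(i["t"]);o=-R.T@t;d=R.T@np.array([(u-i["cx"])/i["fx"],(v-i["cy"])/i["fy"],1]);return o+d*(z-o[2])/d[2]
E
python3 - <<'E'
from h import *
p=cv2.imread("pics/top0.png");cv2.imwrite("pics/topc.png",cv2.resize(p[125:215,185:305],None,fx=6.6,fy=6.6,interpolation=cv2.INTER_CUBIC))
p=cv2.imread("pics/scene0.png");cv2.imwrite("pics/scenec.png",cv2.resize(p[160:220,210:310],None,fx=8,fy=8,interpolation=cv2.INTER_CUBIC))
print(proj("top",[.6,.093,.18]),proj("scene",[.6,.093,.18]),proj("scene",[.606,.139,.186]))
for c in("scene","top"):
  for t in ("press_knob","screw_axis","pointer","long_mark"):
    for x in models.cut_out(t,c)[:2]:
        ys,xs=np.nonzero(x["mask"]); print(c,t,x["score"],len(xs),xs.mean(),ys.mean(),xs.min(),xs.max(),ys.min(),ys.max())
  for t in ("handpiece","dish","bottle","cup"):
    print(t,[(np.round(x["point"],3),round(x["score"],2)) for x in models.spot_in(t,c)[:1]])
E
```

```text
(np.float64(223.56610956003487), np.float64(164.7515913032102)) (np.float64(270.1821191309243), np.float64(179.48291189427826)) (np.float64(290.4492817237898), np.float64(176.32694835699468))
scene press_knob 0.43 65 288.81538461538463 177.12307692307692 286 292 172 182
scene screw_axis 0.74 448 262.93973214285717 180.02901785714286 229 292 172 189
scene pointer 0.64 171 265.0 176.69590643274853 237 292 172 183
scene long_mark 0.7 323 264.1702786377709 180.1888544891641 230 291 173 189
scene long_mark 0.22 93 273.80645161290323 176.72043010752688 237 292 172 182
handpiece [(array([0.418, 0.099, 0.022]), 0.48)]
dish [(array([0.645, 0.146, 0.023]), 0.83)]
bottle [(array([ 0.672, -0.184,  0.052]), 0.76)]
cup [(array([0.562, 0.33 , 0.062]), 0.62)]
top press_knob 0.56 507 228.85996055226823 166.2879684418146 200 266 149 183
top screw_axis 0.91 577 227.1993067590988 165.97053726169844 200 266 149 183
top pointer 0.58 293 240.57337883959045 252.8430034129693 214 261 249 256
top long_mark 0.81 467 229.47751605995717 165.84154175588864 201 266 149 183
handpiece [(array([0.417, 0.064, 0.019]), 0.64)]
dish [(array([0.67 , 0.146, 0.013]), 0.55)]
bottle [(array([ 0.647, -0.182,  0.06 ]), 0.5)]
cup [(array([0.543, 0.35 , 0.044]), 0.75)]
```

View pics/topc.png

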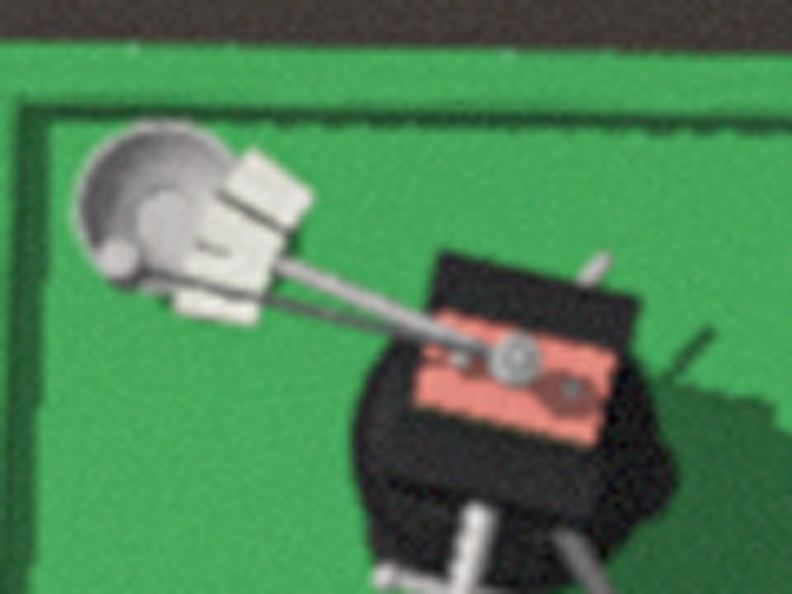

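View pics/scenec.png

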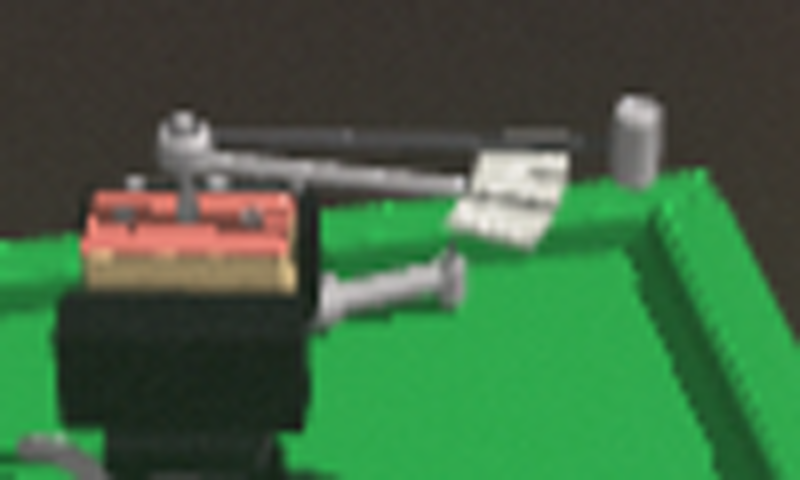

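Run:
```python
from h import *
h=ray("top",515/6.6+185-.5,358/6.6+125-.5,.187);k=ray("top",122/6.6+185-.5,257/6.6+125-.5,.190)
print(h,k,np.linalg.norm((k-h)[:2]),np.degrees(np.arctan2(*(k-h)[1::-1])))
hs=ray("scene",183/8+210-.5,130/8+160-.5,.186);ks=ray("scene",637/8+210-.5,108/8+160-.5,.192);kb=ray("scene",637/8+210-.5,182/8+160-.5,.168)
print(hs,ks,kb,np.linalg.norm((ks-hs)[:2]),np.degrees(np.arctan2(*(ks-hs)[1::-1])))
for a in [(222,193),(268,225),(245,209)]:
  m=ray("top",a[0]/6.6+185-.5,a[1]/6.6+125-.5,.177);print(m,np.linalg.norm((m-h)[:2]),np.degrees(np.arctan2(*(m-h)[1::-1])))
d=np.load("top_d.npy");i=camera_info("top");R=np.array(i["R"]);t=np.array(i["t"])
def bp(u,v):
  z=d[v,u];return R.T@(np.array([(u-i["cx"])/i["fx"]*z,(v-i["cy"])/i["fy"]*z,z])-t)
for u in (202,203,204):
  for v in (163,164): print("knob",bp(u,v))
for u in(262,263): print("head",bp(u,179))
```

```text
[0.56827336 0.01086852 0.187     ] [0.60060309 0.13545748 0.19      ] 0.12871527020995838 75.45309823401512
[0.57498322 0.00974193 0.186     ] [0.60070866 0.13711756 0.192     ] [0.60219784 0.13752327 0.168     ] 0.12994748781120516 78.58184252253653
[0.62476819 0.10499848 0.177     ] 0.10978213215395863 59.028703221381036
[0.61411557 0.09003521 0.177     ] 0.0914815445050497 59.92662006898
[0.61943676 0.09750966 0.177     ] 0.10061998691141896 59.43726536801604
knob [0.60151826 0.13752013 0.19013755]
knob [0.59894919 0.13726047 0.19195316]
knob [0.60099779 0.13515839 0.19231153]
knob [0.59886973 0.13513068 0.19226883]
knob [0.60113888 0.1331412  0.19169241]
knob [0.59871565 0.13296452 0.1929031 ]
head [0.56747142 0.01201404 0.18831621]
head [0.56812956 0.00983031 0.18492249]
```

```bash
cat >> h.py <<'E'
from scipy.spatial.transform import Rotation as Ro
def rel(P,yaw=None):
    o=env.get_obs();R=Ro.from_euler("xyz",o["tool_rot"],degrees=True)
    s=R.inv().apply(np.array(P)-o["tool_pos"])*1000
    r=np.zeros(3) if yaw is None else (R.inv()*Ro.from_euler("xyz",[-90,0,yaw],degrees=True)).as_rotvec(degrees=True)
    return np.round(np.r_[s,r],1)
E
python3 - <<'E'
from h import *
# z axis dir = yaw+90 -> want -22.5 => yaw -112.5
print(rel([.46,-.36,.30],-140)); print(rel([.553,.156,.30],-112.5))
E
```

```text
[-313.3  -66.4 -157.    -0.   -20.5    0. ]
[-573.4  -66.5 -612.2   -0.   -48.     0. ]
```

Call:
move_arm([
  [-313,-66,-157,0,-20,0],
  [-313,-66,-157,0,-20,0],
  [-313,-66,-157,0,-20,0],
  [-313,-66,-157,0,-20,0],
  [-313,-66,-157,0,-20,0],
  [-313,-66,-157,0,-20,0],
  [-313,-66,-157,0,-20,0],
  [-313,-66,-157,0,-20,0],
  [-313,-66,-157,0,-20,0],
  [-573,-66,-612,0,-48,0],
  [-573,-66,-612,0,-48,0],
  [-573,-66,-612,0,-48,0],
  [-573,-66,-612,0,-48,0],
  [-573,-66,-612,0,-48,0],
  [-573,-66,-612,0,-48,0],
  [-573,-66,-612,0,-48,0],
  [-573,-66,-612,0,-48,0],
  [-573,-66,-612,0,-48,0],
  [-573,-66,-612,0,-48,0],
  [-573,-66,-612,0,-48,0],
], claw=0, newtons=10)

```text
time_s: 2.97
tool_pos: [0.5411, 0.0929, 0.3]
tool_rot: [-89.9, -0.0, -112.5]
force: [1.1, 0.5, 0.6]
grip_width: 0.0002
```

Run:
```python
from h import *
print(env.get_obs()); print(rel([.553,.156,.30],-112.5))
```

```text
{'time_s': 2.9667, 'qpos': array([ 26.18174486,   7.57092932, -42.37723145,  90.52147418,
         5.18459952,  83.8388073 , -38.99651576]), 'joint_velocities': array([-40.21675079,  26.5512152 , -23.4434218 , -20.94934062,
        19.65314768,   2.80738983, -63.98296728]), 'effort': array([  3.07404868, -35.29111505,  -2.34089769, -30.2064693 ,
        -0.58950948,   0.16301684,   1.19931612]), 'tool_pos': array([0.54106489, 0.09289362, 0.30002485]), 'tool_rot': array([-8.99181801e+01, -1.14331693e-02, -1.12497878e+02]), 'force': array([1.11299838, 0.54722603, 0.59484374]), 'wrist_torque': array([-0.01801021, -0.13536884, -0.06909599]), 'grip_width': 0.00016326873857742128}
[-62.9  -0.  -13.1  -0.1   0.    0. ]
```

Call:
move_arm([
  [0,0,0,0,0,0],
  [0,0,0,0,0,0],
  [0,0,0,0,0,0],
])

```text
time_s: 3.22
tool_pos: [0.5411, 0.0904, 0.2994]
tool_rot: [-90.0, -0.1, -112.5]
force: [0.6, 0.8, -0.1]
grip_width: 0.0004
```

Run:
```python
from h import *
o=env.get_obs();print(o["tool_pos"],o["tool_rot"],o["force"],np.abs(o["joint_velocities"]).max()); print(rel([.5535,.156,.30],-112.5),rel([.5535,.156,.181],-112.5))
p,d=read_camera("scene"); cv2.imwrite("pics/s1.png",cv2.resize(p[90:240,190:390],None,fx=4,fy=4,interpolation=cv2.INTER_CUBIC))
```

```text
[0.54109876 0.09035295 0.29941258] [-8.99889889e+01 -5.46015491e-02 -1.12473034e+02] [ 0.63707957  0.80530788 -0.12715106] 1.6391138396682474
[-65.4  -0.7 -13.6  -0.    0.    0.1] [-6.550e+01  1.183e+02 -1.370e+01 -0.000e+00  0.000e+00  1.000e-01]
```

View pics/s1.png

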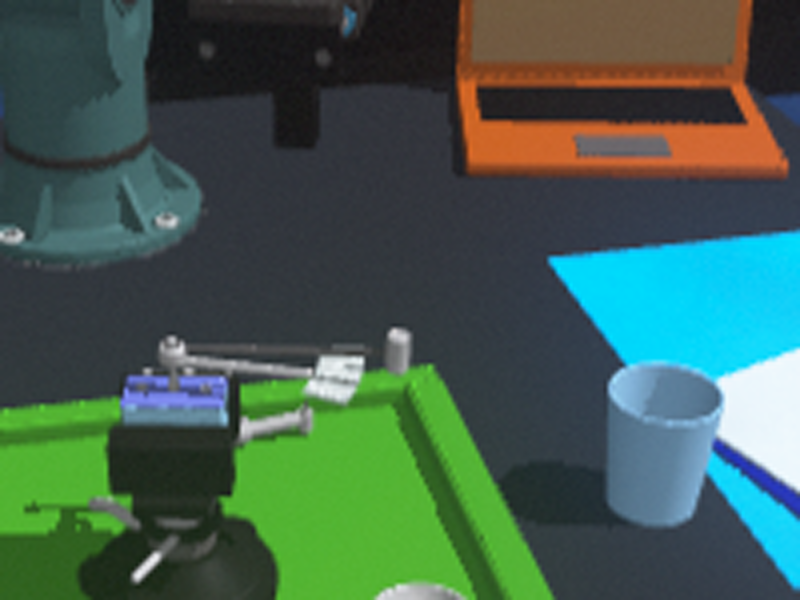

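Call:
move_arm([
  [-33,0,-7,0,0,0],
  [-66,0,-14,0,0,0],
  [-66,0,-14,0,0,0],
  [-66,25,-14,0,0,0],
  [-66,50,-14,0,0,0],
  [-66,75,-14,0,0,0],
  [-66,95,-14,0,0,0],
  [-66,110,-14,0,0,0],
  [-66,118,-14,0,0,0],
  [-66,118,-14,0,0,0],
  [-66,118,-14,0,0,0],
  [-66,118,-14,0,0,0],
])

```text
time_s: 4.27
tool_pos: [0.5543, 0.157, 0.1828]
tool_rot: [-89.9, 0.1, -112.5]
force: [-0.8, 0.8, -0.7]
grip_width: 0.0004
```

Run:
```python
from h import *
o=env.get_obs();print(o["tool_pos"],o["tool_rot"],o["force"],np.abs(o["joint_velocities"]).max())
p,d=read_camera("scene"); a=cv2.resize(p[120:220,210:330],None,fx=5,fy=5,interpolation=cv2.INTER_CUBIC)
cv2.imwrite("pics/s2.png",a[:,:,::-1])
p,d=read_camera("top"); cv2.imwrite("pics/t2.png",cv2.resize(p[125:225,165:285],None,fx=6,fy=6,interpolation=cv2.INTER_CUBIC)[:,:,::-1])
```

```text
[0.55425727 0.15698729 0.18279707] [-8.98979075e+01  5.32222465e-02 -1.12533894e+02] [-0.78323231  0.82176686 -0.66975883] 0.29418243588985143
```

View pics/s2.png

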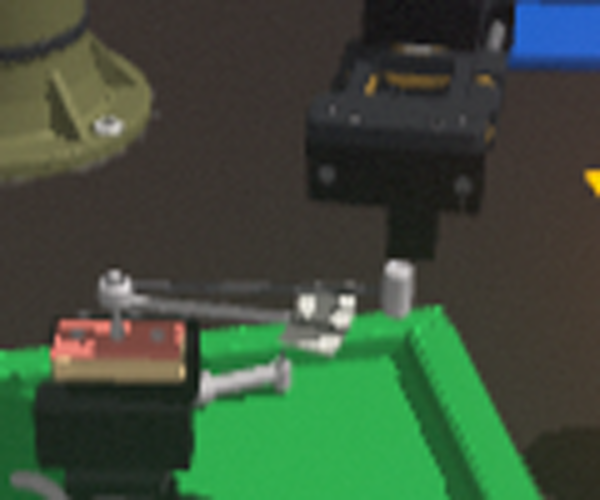

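View pics/t2.png

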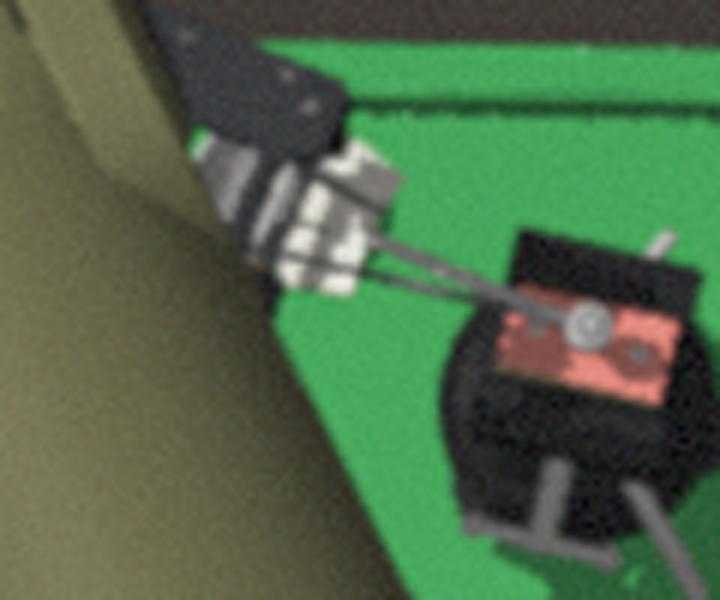

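Call:
move_arm([
  [0,2,4,0,0,0],
  [0,2,8,0,0,0],
  [0,2,12,0,0,0],
  [0,2,15,0,0,0],
  [0,2,18,0,0,0],
  [0,2,20,0,0,0],
  [0,2,22,0,0,0],
  [0,2,24,0,0,0],
  [0,2,26,0,0,0],
  [0,2,28,0,0,0],
  [0,2,30,0,0,0],
  [0,2,32,0,0,0],
  [0,2,34,0,0,0],
  [0,2,34,0,0,0],
  [0,2,34,0,0,0],
])

```text
time_s: 5.62
tool_pos: [0.5848, 0.1443, 0.1795]
tool_rot: [-90.0, -0.0, -112.5]
force: [0.1, -0.5, 0.3]
grip_width: 0.0007
```

```bash
cat > look.py <<'E'
from h import *
import sys
n=sys.argv[1]
o=env.get_obs();print(o["time_s"],o["tool_pos"],o["force"],"push",o["force"]@[.924,-.383,0])
p,d=read_camera("scene"); a=cv2.resize(p[150:210,220:310],None,fx=6,fy=6,interpolation=cv2.INTER_CUBIC)
p,d=read_camera("top"); b=cv2.resize(p[140:185,190:280],None,fx=6,fy=6,interpolation=cv2.INTER_CUBIC)
cv2.imwrite(f"pics/l{n}.png",np.vstack([a[:310],b])[:,:,::-1])
E
python3 look.py 3
```

```text
5.6167 [0.58479978 0.14430395 0.17945017] [ 0.12489516 -0.52001279  0.32764466] push 0.31456802317613364
```

View pics/l3.png

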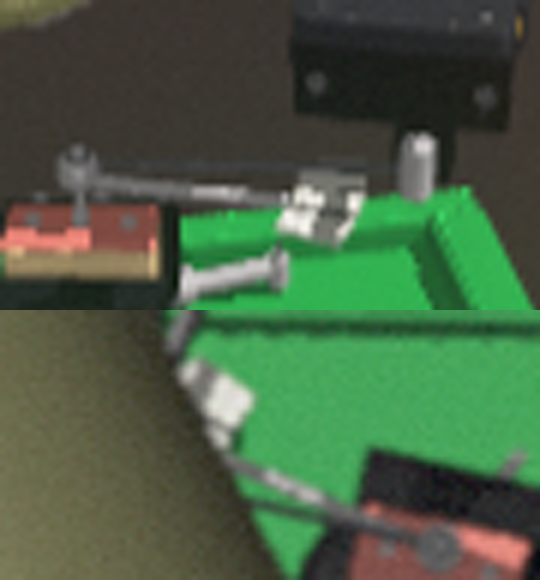

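Call:
move_arm([
  [0,0,2,0,0,0],
  [0,0,4,0,0,0],
  [0,0,6,0,0,0],
  [0,0,8,0,0,0],
  [0,0,10,0,0,0],
  [0,0,12,0,0,0],
  [0,0,14,0,0,0],
  [0,0,16,0,0,0],
  [0,0,18,0,0,0],
  [0,0,20,0,0,0],
  [0,0,20,0,0,0],
  [0,0,20,0,0,0],
])

```text
time_s: 6.72
tool_pos: [0.6032, 0.1368, 0.1795]
tool_rot: [-90.0, -0.0, -112.5]
force: [-0.4, 1.6, -0.0]
grip_width: 0.0003
```

```bash
python3 look.py 4
```

```text
6.7167 [0.60322919 0.13677004 0.17945569] [-0.42536208  1.62861861 -0.02299222] push -1.0167954897183318
```

View pics/l4.png

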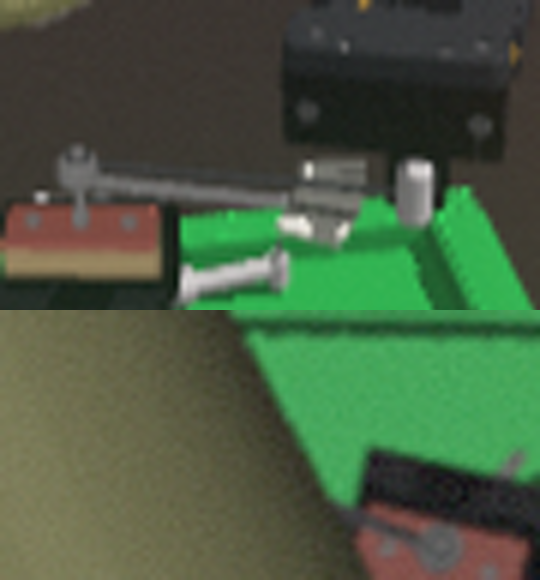

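```bash
cat > meas.py <<'E'
from h import *
H=np.array([.569,.011]);A0=np.radians(75.5)
i=camera_info("scene");R=np.array(i["R"]);t=np.array(i["t"])
def knobpos(d,img,dbg=False):
    # predicted knob location for each theta; take depth of visible pixels around front axis and find the theta where depth is consistent
    pass
def kn(th):
    a=A0-th;return np.r_[H+.13*np.array([np.cos(a),np.sin(a)]),.18]
def centre_depth(d,th):
    # mean depth of 3-col x n-row patch around knob axis predicted at th minus model depth of axis
    u0,v0=proj("scene",kn(th)+[0,0,.008]);u1,v1=proj("scene",kn(th)-[0,0,.008])
    rows=range(int(np.ceil(v0)),int(np.floor(v1))+1);c=int(round((u0+u1)/2))
    return d[np.ix_(list(rows),[c-1,c,c+1])]
def D(th): return (R@kn(th)+t)[2]
def est(d,off):
    best=None
    for th in np.arange(-.05,.4,.005):
        m=np.median(centre_depth(d,th)-0)
        r=abs(m-D(th)-off)
        if best is None or r<best[0]: best=(r,th)
    return best
E
python3 - <<'E'
from meas import *
d0=np.load("scene_d.npy")
p0=centre_depth(d0,0);print(np.round(p0,4));print(D(0),D(.28),np.median(p0)-D(0))
off=np.median(p0)-D(0)
ds=[read_camera("scene")[1] for _ in range(3)]
d=np.median(ds,0)
print(est(d,off),np.round(centre_depth(d,est(d,off)[1]),4))
for th in np.arange(.1,.3,.02): print(round(th,2),np.round(np.median(centre_depth(d,th))-D(th)-off,4))
print(env.get_obs()["force"])
E
```

```text
[[0.8815 0.8792 0.8787]
 [0.8806 0.879  0.8804]
 [0.8813 0.8804 0.8815]
 [0.884  0.8839 0.8841]
 [0.8854 0.8833 0.8829]
 [0.8888 0.8868 0.8861]]
0.8912868890416001 0.8612959970356909 -0.009108344043431194
(np.float64(4.315942376709181e-05), np.float64(0.1349999999999999)) [[0.8656 0.8661 0.8646]
 [0.8656 0.8654 0.8672]
 [0.8661 0.8674 0.8675]
 [0.8684 0.8686 0.8676]
 [0.872  0.8698 0.8695]
 [0.8714 0.8719 0.8722]]
0.1 -0.0046
0.12 -0.0016
0.14 0.0015
0.16 0.0051
0.18 0.0082
0.2 0.0108
0.22 0.0135
0.24 0.0168
0.26 0.0215
0.28 0.024
[-0.98432579  1.5781417  -0.73668047]
```

Call:
move_arm([
  [0,0,1.5,0,0,0],
  [0,0,3,0,0,0],
  [0,0,4.5,0,0,0],
  [0,0,6,0,0,0],
  [0,0,7.5,0,0,0],
  [0,0,9,0,0,0],
  [0,0,10.5,0,0,0],
  [0,0,12,0,0,0],
  [0,0,13,0,0,0],
  [0,0,14,0,0,0],
  [0,0,14,0,0,0],
  [0,0,14,0,0,0],
])

```text
time_s: 7.97
tool_pos: [0.6162, 0.1314, 0.1795]
tool_rot: [-90.0, -0.0, -112.5]
force: [-1.5, 3.0, -0.2]
grip_width: 0.0003
```

```bash
cat > m2.py <<'E'
from meas import *
d0=np.load("scene_d.npy");off=np.median(centre_depth(d0,0))-D(0)
F=[];ds=[]
for _ in range(5):
    p,d=read_camera("scene");ds.append(d);F.append(env.get_obs()["force"])
d=np.mean(ds,0);b=est(d,off);pc=centre_depth(d,b[1]);print(b,[est(x,off)[1] for x in ds],np.round(pc,4).tolist())
o=env.get_obs();print(o["time_s"],o["tool_pos"],np.mean(F,0))
E
python3 m2.py; python3 look.py 5
```

```text
(np.float64(0.00013211610734742418), np.float64(0.23999999999999988)) [np.float64(0.23999999999999988), np.float64(0.23999999999999988), np.float64(0.23999999999999988), np.float64(0.23999999999999988), np.float64(0.23999999999999988)] [[0.8547000288963318, 0.8532999753952026, 0.6816999912261963], [0.8561000227928162, 0.8546000123023987, 0.8547999858856201], [0.8571000099182129, 0.8549000024795532, 0.8553000092506409], [0.8589000105857849, 0.8561000227928162, 0.8562999963760376], [0.8589000105857849, 0.8574000000953674, 0.8579999804496765], [0.8603000044822693, 0.8593999743461609, 0.8592000007629395]]
8.2167 [0.61611291 0.13142051 0.17952051] [-1.49391031  2.74706235  0.24090804]
8.2167 [0.61611291 0.13142051 0.17952051] [-1.84474987  2.21047428 -0.0788727 ] push -2.5511605291725075
```

View pics/l5.png

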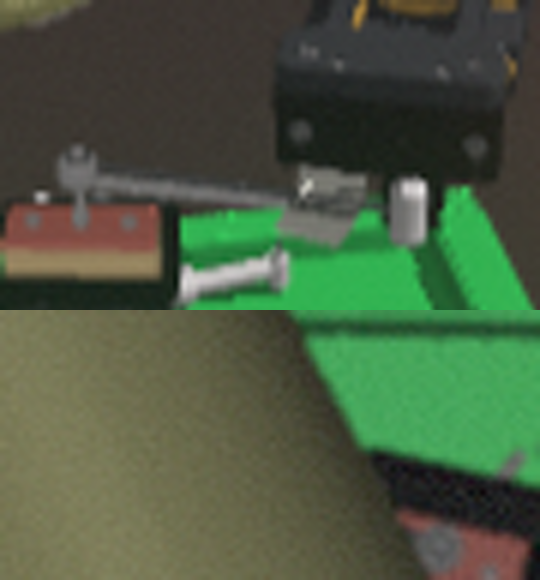

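Call:
move_arm([
  [0,0,1,0,0,0],
  [0,0,2,0,0,0],
  [0,0,3,0,0,0],
  [0,0,4,0,0,0],
  [0,0,4.6,0,0,0],
  [0,0,4.6,0,0,0],
  [0,0,4.6,0,0,0],
  [0,0,4.6,0,0,0],
  [0,0,4.6,0,0,0],
])

```text
time_s: 9.07
tool_pos: [0.6204, 0.1294, 0.1795]
tool_rot: [-90.0, -0.0, -112.5]
force: [-2.8, 2.3, 0.6]
grip_width: 0.0004
```

```bash
python3 m2.py; python3 look.py 6
```

```text
(np.float64(0.00044037936387852916), np.float64(0.27499999999999986)) [np.float64(0.27499999999999986), np.float64(0.27499999999999986), np.float64(0.27999999999999986), np.float64(0.27999999999999986), np.float64(0.27999999999999986)] [[0.8500000238418579, 0.8493000268936157, 0.8486999869346619], [0.8499000072479248, 0.8504999876022339, 0.8490999937057495], [0.8518999814987183, 0.849399983882904, 0.8507000207901001], [0.8526999950408936, 0.8535000085830688, 0.8529000282287598], [0.8532000184059143, 0.8526999950408936, 0.8540999889373779], [0.8547999858856201, 0.8554999828338623, 0.8565000295639038]]
9.3167 [0.62035966 0.12944244 0.17946822] [-2.0897688   1.55360828  0.28636991]
9.3167 [0.62035966 0.12944244 0.17946822] [-1.4999833   1.84583809  0.55238195] push -2.092940559700061
```

View pics/l6.png

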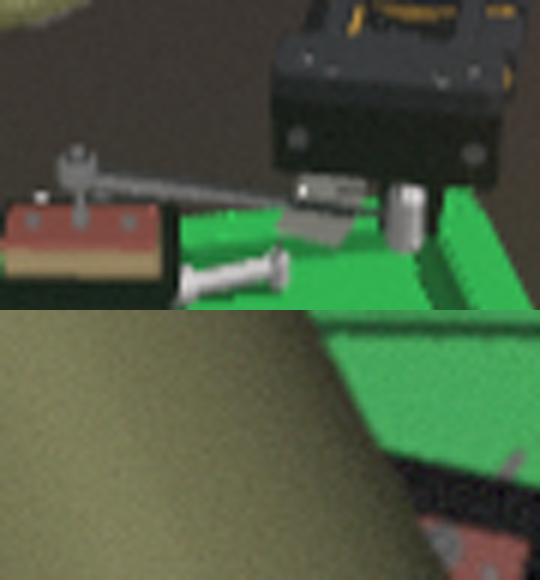

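The picture shows the dark pointer over the black mark, around (340,208) in the upper crop. The depth measurement gives about 0.277 rad. I'll hold here, then back off.

Call:
move_arm([
  [0,0,0.3,0,0,0],
  [0,0,0.3,0,0,0],
  [0,0,0.3,0,0,0],
  [0,0,0.3,0,0,0],
  [0,0,0.3,0,0,0],
  [0,0,0.3,0,0,0],
  [0,0,0.3,0,0,0],
  [0,0,0.3,0,0,0],
  [0,0,0.3,0,0,0],
  [0,0,0.3,0,0,0],
  [0,0,0.3,0,0,0],
  [0,0,0.3,0,0,0],
])

```text
time_s: 10.42
tool_pos: [0.6207, 0.1293, 0.1795]
tool_rot: [-90.0, -0.0, -112.5]
force: [-2.4, -0.0, 0.8]
grip_width: 0.0005
```

```bash
python3 m2.py
```

```text
(np.float64(0.00035200555418790636), np.float64(0.27999999999999986)) [np.float64(0.27999999999999986), np.float64(0.27999999999999986), np.float64(0.27499999999999986), np.float64(0.27999999999999986), np.float64(0.27999999999999986)] [[0.8496000170707703, 0.8478999733924866, 0.8490999937057495], [0.8507999777793884, 0.8496999740600586, 0.8496999740600586], [0.8518000245094299, 0.8501999974250793, 0.8517000079154968], [0.8533999919891357, 0.8518999814987183, 0.8525000214576721], [0.8537999987602234, 0.8529999852180481, 0.8536999821662903], [0.8557999730110168, 0.8547999858856201, 0.8562999963760376], [0.8568999767303467, 0.8565999865531921, 0.8562999963760376]]
10.6667 [0.62068123 0.12934199 0.17949206] [-3.24515276  0.10792281  0.15556792]
```

Call:
move_arm([
  [0,0,-3,0,0,0],
  [0,0,-6,0,0,0],
  [0,0,-9,0,0,0],
  [0,0,-12,0,0,0],
  [0,0,-15,0,0,0],
  [0,0,-18,0,0,0],
  [0,0,-21,0,0,0],
  [0,0,-24,0,0,0],
  [0,0,-27,0,0,0],
  [0,0,-30,0,0,0],
  [0,0,-33,0,0,0],
  [0,0,-36,0,0,0],
  [0,0,-39,0,0,0],
  [0,0,-43,0,0,0],
  [0,0,-50,0,0,0],
  [0,0,-60,0,0,0],
  [0,0,-70,0,0,0],
  [0,0,-75,0,0,0],
  [0,0,-75,0,0,0],
  [0,0,-75,0,0,0],
])

```text
time_s: 12.33
tool_pos: [0.5513, 0.1582, 0.1798]
tool_rot: [-89.9, -0.0, -112.4]
force: [-0.6, -0.8, -0.0]
grip_width: 0.0003
```

Call:
move_arm([
  [0,-20,0,0,0,0],
  [0,-45,0,0,0,0],
  [0,-70,0,0,0,0],
  [0,-95,0,0,0,0],
  [0,-115,0,0,0,0],
  [0,-115,0,0,0,0],
  [30,-115,0,0,0,0],
  [70,-115,0,0,0,0],
  [110,-115,0,0,0,0],
  [150,-115,0,0,0,0],
  [190,-115,0,0,0,0],
  [220,-115,0,0,0,0],
  [220,-115,0,0,0,0],
  [220,-115,0,0,0,0],
  [220,-115,0,0,0,0],
])

```text
time_s: 13.58
tool_pos: [0.4675, -0.0447, 0.2943]
tool_rot: [-90.0, 0.0, -112.5]
force: [-0.2, 0.2, 0.1]
grip_width: 0.0007
```

```bash
python3 m2.py
python3 - <<'E'
from h import *
p,_=read_camera("scene");cv2.imwrite("pics/s9.png",p[:,:,::-1])
p,_=read_camera("top");cv2.imwrite("pics/t9.png",p[:,:,::-1])
for c in("scene","top"):
  for t in ("handpiece","dish","bottle","cup"):
    print(c,t,[(np.round(x["point"],3),round(x["score"],2)) for x in models.spot_in(t,c)[:1]])
E
```

```text
(np.float64(2.0682811737060547e-05), np.float64(-2.7755575615628914e-17)) [np.float64(-0.005000000000000025), np.float64(-0.005000000000000025), np.float64(0.009999999999999967), np.float64(-0.010000000000000023), np.float64(-0.005000000000000025)] [[0.8797000050544739, 0.8790000081062317, 0.879800021648407], [0.882099986076355, 0.880299985408783, 0.879800021648407], [0.8813999891281128, 0.881600022315979, 0.8815000057220459], [0.8831999897956848, 0.8823000192642212, 0.883400022983551], [0.8855000138282776, 0.8830999732017517, 0.8837000131607056], [0.8867999911308289, 0.8849999904632568, 0.8859000205993652]]
13.8333 [ 0.46764928 -0.04396409  0.29438775] [ 0.29575937  0.2325242  -0.29806908]
scene handpiece []
scene dish [(array([0.647, 0.142, 0.019]), 0.63)]
scene bottle [(array([ 0.672, -0.186,  0.053]), 0.62)]
scene cup [(array([0.564, 0.329, 0.056]), 0.7)]
top handpiece [(array([0.416, 0.063, 0.022]), 0.67)]
top dish [(array([0.67 , 0.146, 0.015]), 0.72)]
top bottle []
top cup [(array([0.543, 0.352, 0.042]), 0.68)]
```

View pics/s9.png

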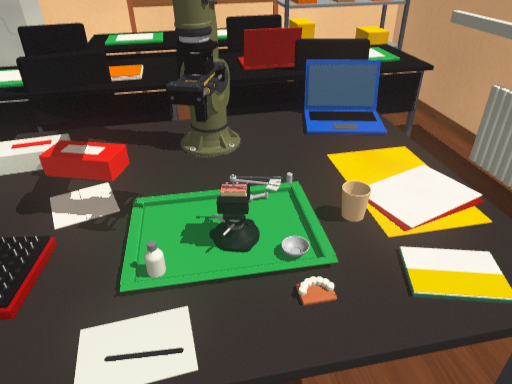

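View pics/t9.png

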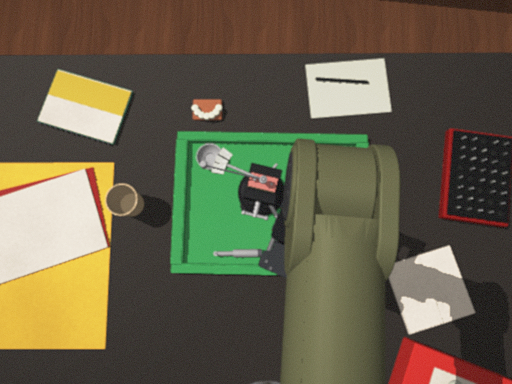

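The knob is back at (289,178) in the scene picture, the arm is at rest, the bystanders haven't moved and the robot is clear. I'm handing it in.

```bash
python3 -c "
from cell import job
print(job.sign_off())"
```

```text
the job is handed in; nothing more can be done
None
```

I pushed the knob clockwise with the closed fingertips to the long mark and held it there for about 2 s. I then let the arm spring back, moved clear and handed the job in at about 14 s. Sign-off gave no verdict.

- **At the mark:** Knob depth gave 0.275–0.28 rad throughout the hold, and TCP travel agreed. The push force was about 2.5–3 N, with single readings noisy by about 1 N. In the scene picture the pointer lay over the mark. The top camera could not confirm this because the robot arm blocked its view.
- **After release:** The spring arm measured 0.00 ± 0.01 rad and the wrench looks seated. The force on the tool was near zero.
- **Bystanders:** The dish and cup were found within about 6 mm of their start positions. The handpiece and bottle each matched in one camera only: the scene camera missed the handpiece and the top camera missed the bottle.

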